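Seat an aluminium bar and screw the hold-down onto it

TASK

Make the aluminium bar ready for drilling: push it gently along the hold-down's base until its far end is home against the stop. Then screw the hold-down's black knob clockwise until the shoe bears firmly on the bar (a light two-finger tightening, roughly 30 N of clamping), letting your hand go down with the knob and never forcing it. Let go with the bar still home and leave the can and the cup standing where they are.

Things in the scene. Friction and masses are not known exactly. Their poses are not given: they have to be found in the camera images.
- bar_center (a point): centre of the loose aluminium flat bar, 120 long (x) x 30 wide (y) x 16 mm thick, 0.11 to 0.21 kg. It lies on the hold-down's base between two low side rails, 1.5 mm clear each side, its near end sticking out of the open front, 30 to 55 mm short of the stop. Underside 20 mm, top 36 mm above the bench.
- stop_face (a point): middle of the lower edge of the stop's front face, on top of the hold-down's base, 20 mm above the bench. Its +x points level into the stop (the way the bar is to be pushed), z is up. The bar is home when bar_center is 60 mm on the -x side of this point. The screw's vertical axis stands 30 mm on the -x side of it, at y = 0.
- stop: the stop: a small steel block, 30 mm wide, 18 mm high, fixed on the base; the bar's far end is pushed against its front face
- knob_grip (a point): centre of the black round knob, half-way up it, on the screw's vertical axis (44 mm over the ribs, 42 mm body, 28 mm high; grip it at any yaw). It turns with the knob and comes down 3.2 mm per radian of clockwise turn (20 mm a full turn) until the shoe meets the bar; then it stays at that height while the frame springs up.
- knob (a joint): turn of the knob, rad; grows clockwise seen from above (tightening); 0.5 to 2.2 at the start, shoe meets the bar somewhere from 3.7 to 5.1, travel ends at 6.6. Unloaded it takes about 0.22 N m and stays where left. With the shoe on the bar the torque rises 0.0032 N m per N of clamping, and clamping grows by about 120 N per rad (30 N within about 0.25 rad of contact).
- spindle: the rising screw with the round steel shoe (26 mm across, does not turn) on its lower end; origin on the screw's axis, 112 mm below knob_grip. The shoe's face is 0 to 4 mm below this origin: how far the shoe has been set out differs each time and is not measured, so where it meets the bar's top must be felt.
- bar: the same aluminium bar; origin at the centre of its underside
- can: bystander: blue drinks can, 66 mm across, 118 mm tall, origin at the centre of its foot
- cup: bystander: white plastic cup, 68 mm across, 85 mm tall, origin at the centre of its foot
- clamp: the hold-down, a dark steel C-frame bolted to the bench; origin on the screw's axis at bench height, x towards the stop, z up. Base: 20 mm high, 90 wide, x -100 to 90 mm. Side rails: x -60 to 30, inner faces at y = +-16.5 mm, outer +-24.5, tops 28 mm above the bench. The bar enters from the open -x side.
- bush_top (a point): centre of the top of the steel bush (radius 17 mm) in which the screw turns, 118 mm above the bench. The frame's arm (36 mm wide, 87 to 111 mm above the bench) carries it from a column on the +x side, x 50 to 86 mm. It springs by 1 mm for 40 N along the screw: do not press on or pull at the knob.
Mind the look-alikes: they are no part of the job. Several things have the shape of the bar; the one meant has the colours described above.

How it is judged (in metres and radians):
On the way, in this order (a step that is already met when the one before it is completed fails the run):
1. the bar is home against the stop (within 2 mm) before the shoe bears on it (x of bar_center in the frame of stop_face above -0.062 m and contact force between spindle and bar below 1 N), for 0.2 s.
2. the shoe bears on the bar (contact force between spindle and bar above 8 N), for 0.2 s.
At the end, for the whole second after the job is handed in: The bar is home against the stop (within 2 mm) and at rest, and the shoe presses on it with 15 to 55 N (x of bar_center in the frame of stop_face above -0.062 m and contact force between spindle and bar between 15 and 55 N and linear speed of bar below 0.01 m/s); the robot touches nothing.
It fails at once if the bar is rammed against the stop (more than 40 N) (contact force between bar and stop above 40 N).
It fails at once if the bar is crushed (clamped with more than 70 N) (contact force between spindle and bar above 70 N).
It fails at once if the can or the cup is moved by more than 25 mm or tipped (distance of any of can, cup from where it was at the start of the episode above 0.025 m or angle between any of can, cup's own z axis and vertical above 0.3 rad).
It fails at once if the knob is pushed down or pulled up along the screw with about 28 N or more, bending the frame (bush_top 0.8 mm down, or 0.7 mm up while the shoe is off the bar) (z of bush_top in the frame of clamp below 0.1172 m or (z of bush_top in the frame of clamp above 0.1187 m and contact force between spindle and bar below 2 N)).
It also fails if it takes over 72 s, if anything falls off the work surface, if the arm or the gripper's body presses on something with over 40 N, if the wrist force passes 120 N, or if a joint passes its speed limit or range.

ROBOT

A 6-joint arm with a two-finger parallel gripper is mounted at the origin on the work surface. World frame = base frame: x ahead of the robot, y to its left, z up, the work surface at z = 0. Lengths are in mm, angles in rad, forces in N, time in s.
With the tool pointing down it reaches from about 375 to 925 mm from the base axis. Payload 5.7 kg.
Tool frame: the origin (TCP) lies on the centre line of the jaws, within the pads' length; the fingertips stand nose_length ahead of it and the grasp point (between the pads) lies 6 mm ahead of it (nose_length is the distance from the TCP to the fingertips, in mm); z points along the fingers, y is the line along which they close (so a half turn about z gives the same grasp; the last joint's range is limited). The gripper opens to 88 mm and grips with 3 to 60 N. Pads are 20 mm wide; open, the fingers measure 115 mm over their backs; the gripper's body (75 mm by 178 mm) begins 61 mm behind the grasp point.
Start: joints at [1.134, 0.359, 1.51, -0, 1.272, -0.115], TCP at [189.758, 569.173, 247.623] pointing down, gripper open.
Joint ranges: [-2.97, 2.97], [-1.01, 2.36], [0.21, 2.38], [-0.96, 4.11], [0.2, 2.71], [-2.98, 2.98]. Speed limits (rad/s): [2.39, 2.39, 3.14, 3.14, 3.14, 3.14].

INTERFACE

Orientations are given as a unit quaternion [w, x, y, z].
In Python, from station import read_state, camera, close_job, nose_length gives the robot as it stands. The module is installed in compiled form; this text tells all that it offers.
- The arm moves only by the shell command python3 -m handwheel 'ROWS' [FORCE]. ROWS is JSON, a list of rows, each a list of 5 numbers: the opening in per cent of the stroke, from 0 (shut) to 100 (fully open), then the shift along the tool's x, y, z normalised to -1 to 1, where 1 is 1 m, then the turn about the tool's z normalised to -1 to 1, where 1 is 60 degrees. A call has exactly 10 rows; each row is the pose to reach, as a shift and turn from the pose commanded when the call began, along the tool's axes at that moment; what a row does not reach only later rows make up. A row lasts 1/8 s, in which the tool goes at most 62.5 mm and 10.7 degrees, less where a joint would pass 70% of its speed; a pose out of reach is approached as far as the arm can. A call with a number of a shift or a turn outside -1 to 1 is refused whole. A call with a gripper value outside its range is refused whole. The fingers move at their own pace and stop on an object; FORCE is the grip in N (left out, the last holds). Time passes only in rows, so rows that repeat a pose let the fingers close, or fill a call up. It gives the time, the measured TCP pose, the force, the opening and the grip force at its end, in the units of the state.
- read_state(): the state, without advancing time (a new reading comes with each control period).
- camera(name): name is "side" or "top" or "wrist"; returns a dict with "img" (480x640x3 uint8, red, green, blue), "range_z" (480x640 float32, mm along the optical axis (not along the pixel's ray), 0 where there is no reading), "K" (3x3 intrinsics, pixels), "R" (3x3) and "t" (3): a world point X has camera coordinates R X + t. Camera axes: x right, y down, z forward; pixel columns grow to the right and rows downward; lengths in mm; the calibration is good to about 2 mm. The wrist camera is an equidistant fisheye: a pixel r from the principal point sees the ray r / f radians off the axis. A picture is of the moment at which its call begins.
- close_job(): hands the job in; it is judged then, once.
The state is a dict: "time_s": time; "joints": joint angles; "joint_velocities": joint speeds; "joint_efforts": joint torques, N m; "tool_pos": TCP position; "tool_rot": TCP orientation; "ft_force": force on the tool from outside, world axes, zero at the start; "ft_torque": the same for the moment, N m; "opening": opening from 0.0 (shut) to 1.0 (fully open); "finger_force": force on a finger pad.
Only numpy, scipy, OpenCV 4.12 (cv2) and the standard library are available. Lean on these libraries where they do the work, as an engineer would, in place of code of your own. Each camera call takes 0.05 s, during which the arm holds its last target. There are 200 camera calls.

## Working session

There is one attempt and no reset: what is moved stays moved. The work goes in short steps, Python scripts to look and compute and a shell command to move; the robot and the scene stay as the last step left them, time stands still between calls to the robot, and variables do not carry over. Pictures are saved under pics/ and viewed, at most 10 in all, crops included, and the job is handed in when it is done.

```bash
mkdir -p pics
python3 - <<'E'
from station import *
import cv2,numpy as np
s=read_state();print(s,nose_length)
for n in("top","side"):
    c=camera(n);cv2.imwrite(f"pics/{n}0.png",c["img"][:,:,::-1]);np.savez(f"{n}0.npz",**c);print(n,c["K"],c["R"],c["t"])
E
```

```text
{'time_s': 0.0, 'joints': array([ 1.13386374e+00,  3.59494531e-01,  1.51141915e+00,  8.67206120e-06,
        1.27249840e+00, -1.15101452e-01]), 'joint_velocities': array([-0.00041839,  0.00039201,  0.00068093, -0.0010156 , -0.00130864,
       -0.00046822]), 'joint_efforts': array([ 1.67548111e-03, -5.15366578e+01, -2.70719701e+01,  6.74056727e-02,
        3.49448109e-02, -1.33749063e-04]), 'tool_pos': array([189.51516904, 568.60917207, 246.82084454]), 'tool_rot': array([-2.51906849e-04,  1.60223208e-01,  9.87080390e-01, -8.74150615e-04]), 'ft_force': array([0.84090202, 0.14166765, 0.83302674]), 'ft_torque': array([-0.04493027,  0.02749508,  0.01304587]), 'finger_force': 0.0, 'opening': 0.9974070318338671} 25.0
top [[565.51975489   0.         323.95668438]
 [  0.         565.51975489 241.68029063]
 [  0.           0.           1.        ]] [[ 8.03699689e-04 -9.99664068e-01  2.59056935e-02]
 [-9.96020576e-01 -3.10894885e-03 -8.90693399e-02]
 [ 8.91199581e-02 -2.57310188e-02 -9.95688479e-01]] [  44.5408073   567.16771789 1211.37981905]
side [[452.63621294   0.         324.2606444 ]
 [  0.         452.63621294 243.02888979]
 [  0.           0.           1.        ]] [[ 0.98129777 -0.19157724 -0.01878431]
 [-0.11003963 -0.47821143 -0.87132377]
 [ 0.15794293  0.85709509 -0.4903489 ]] [-518.31170053  202.55795081  835.27153155]
```

View pics/top0.png

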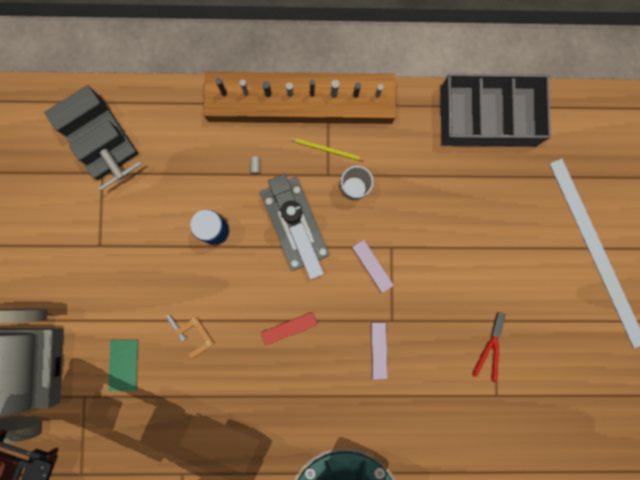

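View pics/side0.png

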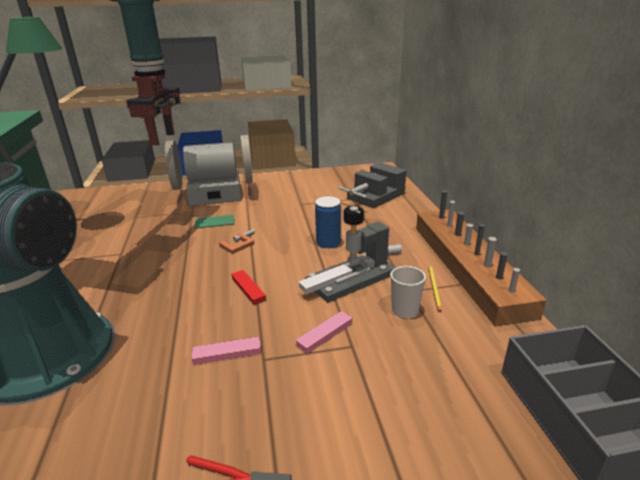

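```bash
cat > h.py <<'E'
import numpy as np,cv2
def cloud(c):
    K,R,t=c["K"],c["R"],c["t"];v,u=np.mgrid[0:480,0:640]
    z=c["range_z"].astype(float)
    P=np.stack([(u-K[0,2])/K[0,0]*z,(v-K[1,2])/K[1,1]*z,z],-1)
    return (P-t)@R   # R^T (P-t)
E
python3 - <<'E'
from h import *
c=np.load("top0.npz");W=cloud(c);img=c["img"]
def box(m,n):
    p=W[m][:,:2].astype(np.float32);r=cv2.minAreaRect(p);print(n,m.sum(),r,"med",np.median(W[m],0).round(1))
S=np.zeros((480,640),bool);S[170:282,255:330]=1
Z=W[...,2]
box(S&(Z>13)&(Z<24),"base");box(S&(Z>31)&(Z<40),"bar")
box(S&(Z>95)&(Z<125),"arm")
k=S&(Z>140);box(k,"knob");print(Z[k].max())
for n,(a,b,c0,d) in dict(can=(205,250,185,232),cup=(160,205,335,378)).items():
    m=np.zeros_like(S);m[a:b,c0:d]=1;box(m&(Z>60),n)
x=img[165:290,225:385];cv2.imwrite("pics/crop1.png",cv2.resize(x,None,fx=4.7,fy=4.7,interpolation=cv2.INTER_CUBIC)[:,:,::-1])
E
```

```text
base 1718 ((624.7871704101562, 119.02130126953125), (247.0670623779297, 90.07475280761719), 22.607013702392578) med [603.7 111.6  19.7]
bar 760 ((578.0830688476562, 102.74129486083984), (190.11802673339844, 54.37696838378906), 16.98419189453125) med [548.   86.9  35.5]
arm 537 ((646.59814453125, 128.37783813476562), (104.08331298828125, 39.93721389770508), 22.12567138671875) med [666.8 136.2 112.6]
knob 433 ((545.257080078125, 101.0416259765625), (182.51193237304688, 41.65871810913086), 11.372918128967285) med [611.1 113.  172.8]
1255.5203235751526
can 925 ((522.808837890625, 204.48095703125), (278.85577392578125, 64.3789291381836), 49.582157135009766) med [589.8 282.9 116.8]
cup 290 ((585.4423828125, 7.887397766113281), (66.44672393798828, 284.641845703125), 74.71280670166016) med [701.7 -23.7  81.2]
```

View pics/crop1.png

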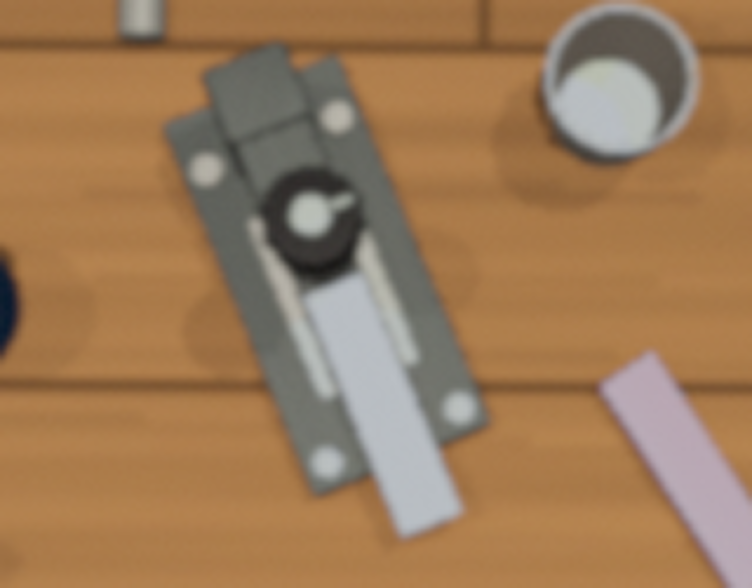

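Run:
```python
from h import *
c=np.load("top0.npz");W=cloud(c)
Z=W[...,2];S=np.zeros((480,640),bool);S[170:285,255:332]=1
def fit(lo,hi,n,S=S):
    m=(S&(Z>lo)&(Z<hi)).astype(np.uint8);m=cv2.morphologyEx(m,cv2.MORPH_OPEN,np.ones((3,3)))
    k,l,s,_=cv2.connectedComponentsWithStats(m);m=l==1+np.argmax(s[1:,4])
    p=W[m][:,:2].astype(np.float32);print(n,m.sum(),cv2.minAreaRect(p),"z",np.median(Z[m]),"circ",cv2.minEnclosingCircle(p));return p
b=fit(14,25,"base");fit(31,40,"bar");fit(82,125,"arm");fit(165,180,"knobtop")
a=np.radians(np.arange(18,27,.25))
# rails + bar side edges: direction by width spread of the bar
p=fit(31,40,"bar");w=[np.ptp(np.percentile(p@[-np.sin(t),np.cos(t)],[3,97])) for t in a];print("bar yaw",np.degrees(a[np.argmin(w)]),min(w))
for n,(r0,r1,c0,c1),lo,hi in(("can",(205,250,185,232),110,125),("cup",(160,205,335,378),75,95)):
    m=np.zeros_like(S);m[r0:r1,c0:c1]=1;fit(lo,hi,n,m)
```

```text
base 786 ((598.2263793945312, 140.5937957763672), (189.84292602539062, 30.374052047729492), 23.05594253540039) z 19.716018258615172 circ ((600.3779296875, 135.87730407714844), 95.1346206665039)
bar 682 ((547.1334228515625, 85.99467468261719), (120.08148193359375, 29.808107376098633), 22.66870880126953) z 35.63630192204793 circ ((546.8619995117188, 85.8862075805664), 60.84550094604492)
arm 515 ((667.25146484375, 136.29759216308594), (59.2128791809082, 40.51148986816406), 25.035810470581055) z 112.61472140546486 circ ((666.0429077148438, 136.1815643310547), 32.595333099365234)
knobtop 372 ((614.379638671875, 114.14433288574219), (41.44186019897461, 40.69015884399414), 26.771032333374023) z 172.69150356331207 circ ((614.179931640625, 114.73139190673828), 21.467676162719727)
bar 682 ((547.1334228515625, 85.99467468261719), (120.08148193359375, 29.808107376098633), 22.66870880126953) z 35.63630192204793 circ ((546.8619995117188, 85.8862075805664), 60.84550094604492)
bar yaw 22.0 27.35127471965582
can 694 ((593.9095458984375, 288.6690673828125), (57.6523551940918, 59.812801361083984), 0.9254304766654968) z 117.66706268986866 circ ((593.3929443359375, 288.0147399902344), 30.573087692260742)
cup 12 ((720.5806884765625, -27.718576431274414), (3.601069927215576, 6.827937602996826), 6.153282165527344) z 83.39270926900274 circ ((720.3402099609375, -27.76534652709961), 3.7332589626312256)
```

The enlarged crop confirms the target: the silver bar at (304,255) between the rails of the dark clamp. The look-alikes are the pink bars at (373,267) and (379,350) and the red one at (290,328). They lie loose on the bench, so they are not meant. The knob is at (614,114), the bar's yaw is about 22.5°, and the bar has about 43 mm to go.

Next I move behind the near end of the bar, with the fingers shut.

```bash
python3 -m handwheel '[[0,-0.03,-0.03,0,-0.068],[0,-0.08,-0.078,0,-0.17],[0,-0.125,-0.121,0,-0.28],[0,-0.17,-0.165,0,-0.38],[0,-0.215,-0.208,0,-0.48],[0,-0.26,-0.252,0,-0.58],[0,-0.305,-0.296,0,-0.682],[0,-0.35,-0.34,0,-0.682],[0,-0.39,-0.38,0,-0.682],[0,-0.42,-0.408,0,-0.682]]' 20
python3 - <<'E'
from station import *
import cv2,numpy as np
c=camera("wrist");cv2.imwrite("pics/w1.png",c["img"][:,:,::-1]);np.savez("w1.npz",**c);s=read_state();print(s["tool_pos"],s["tool_rot"],s["joints"],s["opening"],s["ft_force"],s["ft_torque"],c["K"][0],c["K"][1,2])
E
```

```text
time_s: 1.35
tool_pos: [459.8, 46.8, 247.6]
tool_rot: [-0.0, -0.194, 0.981, -0.0]
ft_force: [-0.9, -0.0, -0.4]
opening: 0.006
finger_force: 0.0
[462.83210109  43.42531521 247.80906092] [ 0.00104518 -0.19382745  0.98103313 -0.00195729] [-0.05266806  0.16130812  1.7908457  -0.00354083  1.18645458 -2.01226681] 0.002712272515134645 [ 3.79550472 -2.09841657  0.60487036] [-0.04590975 -0.09789615  0.05667642] [371.64829954   0.         320.16928145] 235.49080625077312
```

View pics/w1.png

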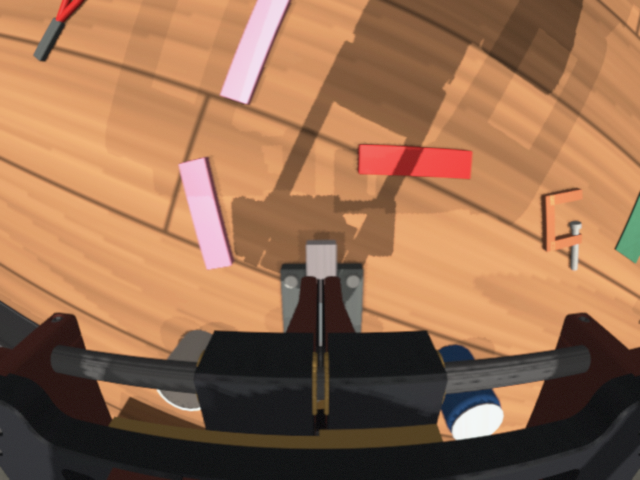

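```bash
python3 -m handwheel '[[0,0,0,0.015,0],[0,0,0,0.045,0],[0,0,0,0.08,0],[0,0,0,0.115,0],[0,0,0,0.15,0],[0,0,0,0.178,0],[0,0,0,0.192,0],[0,0,0,0.1965,0],[0,0,0,0.1965,0],[0,0,0,0.1965,0]]'
python3 - <<'E'
from station import *
s=read_state();print(s["tool_pos"],s["ft_force"],s["ft_torque"])
E
```

```text
time_s: 2.65
tool_pos: [459.8, 49.3, 52.0]
tool_rot: [0.001, -0.195, 0.981, -0.0]
ft_force: [0.5, -0.6, -0.6]
opening: 0.003
finger_force: 0.0
[459.81521422  49.34066554  51.95370312] [ 0.49527984 -0.55646739 -0.5816906 ] [ 0.04385843  0.06139266 -0.02037753]
```

```bash
python3 -m handwheel '[[0,-0.006,0,0,0],[0,-0.014,0,0,0],[0,-0.020,0,0,0],[0,-0.024,0,0,0],[0,-0.029,0,0,0],[0,-0.035,0,0,0],[0,-0.041,0,0,0],[0,-0.047,0,0,0],[0,-0.053,0,0,0],[0,-0.058,0,0,0]]'
python3 -m handwheel '[[0,-0.001,0,0,0],[0,-0.002,0,0,0],[0,-0.003,0,0,0],[0,-0.0037,0,0,0],[0,-0.0044,0,0,0],[0,-0.005,0,0,0],[0,-0.0055,0,0,0],[0,-0.006,0,0,0],[0,-0.0065,0,0,0],[0,-0.007,0,0,0]]'
```

```text
time_s: 3.9
tool_pos: [513.2, 71.6, 51.2]
tool_rot: [-0.0, -0.195, 0.981, -0.0]
ft_force: [-0.7, -0.6, -0.1]
opening: 0.008
finger_force: 0.4
time_s: 5.15
tool_pos: [519.2, 74.1, 51.1]
tool_rot: [-0.0, -0.195, 0.981, -0.0]
ft_force: [-1.1, -0.5, -0.3]
opening: 0.006
finger_force: 0.3
```

```bash
python3 -m handwheel '[[0,-0.0003,0,0,0],[0,-0.0006,0,0,0],[0,-0.0009,0,0,0],[0,-0.0012,0,0,0],[0,-0.0015,0,0,0],[0,-0.0018,0,0,0],[0,-0.0021,0,0,0],[0,-0.0024,0,0,0],[0,-0.0025,0,0,0],[0,-0.0025,0,0,0]]'
```

```text
time_s: 6.4
tool_pos: [520.9, 74.8, 51.1]
tool_rot: [-0.001, -0.195, 0.981, -0.0]
ft_force: [-4.2, -2.9, 3.5]
opening: 0.005
finger_force: 2.3
```

Run:
```python
from station import *
from h import *
c=camera("top");np.savez("top1.npz",**c);W=cloud(c);Z=W[...,2]
for n in("top0","top1"):
    W=cloud(np.load(n+".npz"));Z=W[...,2]
    d=np.array([np.cos(np.radians(22.5)),np.sin(np.radians(22.5))]);q=W[...,:2]-[614.2,114.5]
    a=q@d;l=q@[-d[1],d[0]];m=(abs(l)<11)&(a>-150)&(a<-30)&(Z>32)&(Z<39);print(n,m.sum(),np.percentile(a[m],[0,1,3,10]))
s=read_state();print(s["tool_pos"],s["ft_force"])
```

```text
top0 421 [-132.73259966 -132.0819849  -130.17406211 -122.7947345 ]Traceback (most recent call last):
  File "<stdin>", line 7, in <module>
    return _quantile_unchecked(
        a, q, axis, out, overwrite_input, method, keepdims, weights)
    return _ureduce(a,
                    func=_quantile_ureduce_func,
    ...<5 lines>...
                    overwrite_input=overwrite_input,
                    method=method)
    r = func(a, **kwargs)
    result = _quantile(arr,
                       quantiles=q,
    ...<2 lines>...
                       out=out,
                       weights=wgt)
    slices_having_nans = np.isnan(arr[-1, ...])
                                  ~~~^^^^^^^^^
IndexError: index -1 is out of bounds for axis 0 with size 0
```

```bash
python3 -m handwheel '[[0,-0.0002,0,0,0],[0,-0.0003,0,0,0],[0,-0.0004,0,0,0],[0,-0.0005,0,0,0],[0,-0.0006,0,0,0],[0,-0.0007,0,0,0],[0,-0.0008,0,0,0],[0,-0.0009,0,0,0],[0,-0.001,0,0,0],[0,-0.001,0,0,0]]'
```

```text
time_s: 7.7
tool_pos: [520.9, 75.0, 51.0]
tool_rot: [-0.002, -0.195, 0.981, -0.0]
ft_force: [-5.2, -5.8, 4.9]
opening: 0.006
finger_force: 3.6
```

```bash
python3 -m handwheel '[[0,0.01,0,0,0],[0,0.025,0,0,0],[0,0.03,0,-0.025,0],[0,0.03,0,-0.07,0],[100,0.03,0,-0.12,-0.1],[100,0.02,0,-0.16,-0.2],[100,-0.01,0.0006,-0.174,-0.3],[100,-0.05,0.0006,-0.174,-0.4167],[100,-0.085,0.0006,-0.174,-0.4167],[100,-0.099,0.0006,-0.174,-0.4167]]' 3
python3 - <<'E'
from station import *
from h import *
c=camera("top");np.savez("top1.npz",**c);cv2.imwrite("pics/t1.png",cv2.resize(c["img"][150:300,210:400],None,fx=4,fy=4)[:,:,::-1])
c=camera("side");cv2.imwrite("pics/s1.png",cv2.resize(c["img"][180:320,280:420],None,fx=4,fy=4)[:,:,::-1])
s=read_state();print(s["tool_pos"],s["joints"],s["ft_force"],s["ft_torque"],s["opening"])
E
```

```text
time_s: 8.95
tool_pos: [614.7, 114.3, 224.9]
tool_rot: [0.0, -0.403, 0.915, -0.0]
ft_force: [-0.3, 0.3, 0.0]
opening: 0.649
finger_force: 0.0
[613.95103425 114.03216214 224.63163429] [ 7.30536222e-02  4.13953501e-01  1.48245829e+00  4.90114830e-05
  1.24543804e+00 -2.32676900e+00] [-0.2713467   0.03686073  0.8247061 ] [0.09453734 0.03229726 0.00252373] 0.7394654917351191
```

View pics/s1.png

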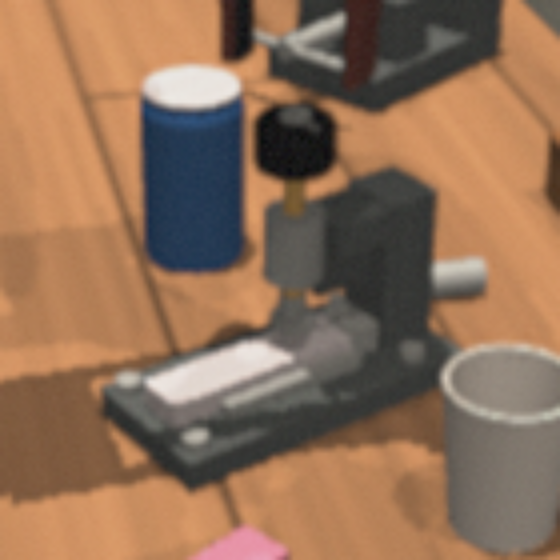

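The side crop shows the bar inside the base, home, with the knob at crop (295,140). The open fingers at (235,50) and (362,75) straddle it. I go down and close softly.

```bash
python3 -m handwheel '[[100,0,0,0.01,0],[100,0,0,0.025,0],[100,0,0,0.04,0],[100,0,0,0.053,0],[100,0,0,0.06,0],[100,0,0,0.06,0],[60,0,0,0.06,0],[55,0,0,0.06,0],[55,0,0,0.06,0],[55,0,0,0.06,0]]' 3
python3 - <<'E'
from station import *
s=read_state();print(s["tool_pos"],s["opening"],s["ft_force"],s["ft_torque"],s["finger_force"])
E
python3 -m handwheel '[[20,0,0,0,0],[20,0,0,0,0],[20,0,0,0,0],[20,0,0,0,0],[20,0,0,0,0],[20,0,0,0,0],[20,0,0,0,0],[20,0,0,0,0],[20,0,0,0,0],[20,0,0,0,0]]' 4
python3 - <<'E'
from station import *
s=read_state();print(s["tool_pos"],s["opening"],s["ft_force"],s["ft_torque"],s["finger_force"])
E
```

```text
time_s: 10.3
tool_pos: [613.8, 113.9, 165.4]
tool_rot: [0.0, -0.403, 0.915, -0.0]
ft_force: [0.5, 0.2, 0.3]
opening: 0.585
finger_force: 0.0
[613.80560312 113.90657401 165.40414773] 0.5854754221367656 [0.53317453 0.15365548 0.34079397] [ 0.06129571  0.05928836 -0.00899253] 0.0
time_s: 11.55
tool_pos: [613.8, 113.9, 165.2]
tool_rot: [0.0, -0.403, 0.915, -0.0]
ft_force: [0.8, -0.9, 2.5]
opening: 0.475
finger_force: 4.0
[613.82224332 113.85826263 165.23689362] 0.475398366673085 [ 0.81997156 -0.91992331  2.48716591] [-0.17292997 -0.19423541 -0.03568818] 3.9999550580978394
```

```bash
cat > r.py <<'E'
from station import *
import numpy as np
F=[];T=[]
for i in range(3):
    camera("wrist");s=read_state();F.append(s["ft_force"]);T.append(s["ft_torque"])
print("F",np.mean(F,0).round(2),"T",np.mean(T,0).round(3),np.array(T)[:,2].round(3),"pos",s["tool_pos"].round(2),"j6",s["joints"][5].round(3),"op",round(s["opening"],4),s["finger_force"])
E
python3 -m handwheel '[[20,0,0,0,0],[20,0,0,0,0],[20,0,0,0.0002,0.06],[20,0,0,0.00055,0.16],[20,0,0,0.00095,0.28],[20,0,0,0.0014,0.42],[20,0,0,0.0019,0.56],[20,0,0,0.0024,0.71],[20,0,0,0.0029,0.86],[20,0,0,0.00335,1]]' 30; python3 r.py
```

```text
time_s: 12.8
tool_pos: [613.8, 114.2, 161.9]
tool_rot: [0.0, 0.111, 0.994, 0.0]
ft_force: [1.3, -0.5, 1.3]
opening: 0.474
finger_force: 30.0
F [ 1.24 -0.29  1.73] T [ 0.006 -0.32  -0.094] [ 0.036 -0.103 -0.215] pos [613.82 114.15 161.86] j6 -1.282 op 0.4723 30.000660717487335
```

```bash
python3 -m handwheel '[[20,0,0,0.0002,0.06],[20,0,0,0.0005,0.15],[20,0,0,0.00084,0.25],[20,0,0,0.00117,0.35],[20,0,0,0.00151,0.45],[20,0,0,0.00184,0.55],[20,0,0,0.00218,0.65],[20,0,0,0.00251,0.75],[20,0,0,0.00281,0.84],[20,0,0,0.00307,0.9167]]'; python3 r.py
```

```text
time_s: 14.2
tool_pos: [614.3, 114.1, 158.9]
tool_rot: [0.0, 0.555, 0.832, 0.001]
ft_force: [1.4, 0.0, 1.3]
opening: 0.475
finger_force: 30.0
F [2.93 0.37 0.67] T [ 0.078 -0.695  0.046] [ 0.131  0.022 -0.016] pos [614.29 114.14 158.88] j6 -0.323 op 0.4736 30.000337958335876
```

```bash
python3 -m handwheel '[[20,0,0,0.0001,0.025],[20,0,0,0.00018,0.05],[20,0,0,0.00027,0.08],[20,0,0,0.00037,0.11],[20,0,0,0.00047,0.14],[20,0,0,0.00057,0.17],[20,0,0,0.00067,0.2],[20,0,0,0.00075,0.225],[20,0,0,0.00084,0.25],[20,0,0,0.00084,0.25]]'; python3 r.py
```

```text
time_s: 15.6
tool_pos: [614.3, 113.9, 158.0]
tool_rot: [0.0, 0.66, 0.751, 0.0]
ft_force: [5.5, 1.0, 1.3]
opening: 0.471
finger_force: 30.0
F [ 4.8   0.86 -0.27] T [ 0.186 -1.299  0.121] [0.127 0.108 0.129] pos [614.27 113.89 158.06] j6 -0.057 op 0.4736 30.000254809856415
```

```bash
python3 -m handwheel '[[20,0,0,0.0001,0.025],[20,0,0,0.00018,0.05],[20,0,0,0.00027,0.08],[20,0,0,0.00037,0.11],[20,0,0,0.00047,0.14],[20,0,0,0.00057,0.17],[20,0,0,0.00067,0.2],[20,0,0,0.00075,0.225],[20,0,0,0.00084,0.25],[20,0,0,0.00084,0.25]]'; python3 r.py
```

```text
time_s: 17.0
tool_pos: [614.3, 113.7, 157.2]
tool_rot: [0.001, 0.752, 0.659, 0.0]
ft_force: [4.2, -0.0, 0.2]
opening: 0.472
finger_force: 30.0
F [ 5.47  0.56 -0.42] T [ 0.033 -1.298  0.137] [0.125 0.11  0.175] pos [614.32 113.7  157.23] j6 0.205 op 0.4762 30.000242292881012
```

```bash
python3 -m handwheel '[[20,0,0,0.0001,0.025],[20,0,0,0.00018,0.05],[20,0,0,0.00027,0.08],[20,0,0,0.00037,0.11],[20,0,0,0.00047,0.14],[20,0,0,0.00057,0.17],[20,0,0,0.00067,0.2],[20,0,0,0.00067,0.2],[20,0,0,0.00067,0.2],[20,0,0,0.00067,0.2]]'; python3 r.py
```

```text
time_s: 18.4
tool_pos: [614.3, 113.5, 156.5]
tool_rot: [0.001, 0.817, 0.577, 0.0]
ft_force: [5.1, 0.0, -0.7]
opening: 0.473
finger_force: 30.0
F [ 5.32  0.34 -0.18] T [-0.109 -1.284  0.107] [0.072 0.129 0.119] pos [614.28 113.52 156.56] j6 0.415 op 0.4678 30.000212788581848
```

```bash
python3 -m handwheel '[[20,0,0,0.0001,0.025],[20,0,0,0.00018,0.05],[20,0,0,0.00027,0.08],[20,0,0,0.00037,0.11],[20,0,0,0.00047,0.14],[20,0,0,0.00057,0.17],[20,0,0,0.00067,0.2],[20,0,0,0.00067,0.2],[20,0,0,0.00067,0.2],[20,0,0,0.00067,0.2]]'; python3 r.py
```

```text
time_s: 19.8
tool_pos: [614.2, 113.5, 155.9]
tool_rot: [0.001, 0.873, 0.488, 0.0]
ft_force: [4.7, -1.1, -0.0]
opening: 0.473
finger_force: 30.0
F [ 5.26 -0.51 -0.2 ] T [-0.233 -1.2    0.128] [0.123 0.128 0.134] pos [614.18 113.43 155.87] j6 0.624 op 0.4779 30.000255703926086
```

```bash
python3 -m handwheel '[[20,0,0,0.0001,0.025],[20,0,0,0.00018,0.05],[20,0,0,0.00027,0.08],[20,0,0,0.00037,0.11],[20,0,0,0.00047,0.14],[20,0,0,0.00057,0.17],[20,0,0,0.00067,0.2],[20,0,0,0.00067,0.2],[20,0,0,0.00067,0.2],[20,0,0,0.00067,0.2]]'; python3 r.py
```

```text
time_s: 21.2
tool_pos: [614.2, 113.6, 155.6]
tool_rot: [0.001, 0.919, 0.394, 0.0]
ft_force: [4.2, -1.7, 4.9]
opening: 0.471
finger_force: 30.0
F [ 4.52 -1.76  4.21] T [-0.559 -1.091  0.122] [0.146 0.105 0.116] pos [614.21 113.53 155.56] j6 0.834 op 0.4728 30.000880658626556
```

Contact: z dropped only 0.3 of the 0.67 mm fed and Fz rose to +4.4 N, so the shoe met the bar at about j6 = 0.73. I now turn about 9.5° more without feeding, easing off the downward push.

```bash
python3 -m handwheel '[[20,0,0,-0.0002,0],[20,0,0,-0.0004,0.02],[20,0,0,-0.0004,0.045],[20,0,0,-0.0004,0.07],[20,0,0,-0.0004,0.1],[20,0,0,-0.0004,0.13],[20,0,0,-0.0004,0.16],[20,0,0,-0.0004,0.16],[20,0,0,-0.0004,0.16],[20,0,0,-0.0004,0.16]]'; python3 r.py
```

```text
time_s: 22.6
tool_pos: [614.0, 113.5, 155.5]
tool_rot: [0.0, 0.949, 0.316, 0.0]
ft_force: [5.3, -0.8, 1.5]
opening: 0.473
finger_force: 30.0
F [ 5.37 -1.79  1.55] T [-0.608 -1.192  0.181] [0.191 0.163 0.19 ] pos [613.99 113.43 155.53] j6 1.001 op 0.4768 30.000506937503815
```

```bash
python3 -m handwheel '[[20,0,0,0,0],[20,0,0,0,0],[50,0,0,0,0],[52,0,0,0,0],[60,0,0,0,0],[75,0,0,0,0],[90,0,0,0,0],[100,0,0,0,0],[100,0,0,0,0],[100,0,0,0,0]]' 5
python3 -m handwheel '[[100,0,0,-0.003,0],[100,0,0,-0.01,0],[100,0,0,-0.02,0],[100,0,0,-0.035,0],[100,0,0,-0.05,0],[100,0,0,-0.07,0],[100,0,0,-0.09,0],[100,0,0,-0.1,0],[100,0,0,-0.1,0],[100,0,0,-0.1,0]]'
python3 - <<'E'
from station import *
from h import *
def m(W,lo,hi,S):
    Z=W[...,2];q=W[...,:2]-[614,114];k=(np.hypot(q[...,0],q[...,1])<18)&(Z>lo)&(Z<hi);return k.sum(),np.median(Z[k])
for n in ("top0","side0"): 
    print(n,m(cloud(np.load(n+".npz")),155,180,0))
for n in("top","side"):
    c=camera(n);print(n,m(cloud(c),140,180,0));cv2.imwrite(f"pics/{n}_end.png",cv2.resize(c["img"][150:320,250:420],None,fx=3.5,fy=3.5)[:,:,::-1])
s=read_state();print(s["tool_pos"],s["ft_force"],s["opening"])
E
```

```text
time_s: 24.0
tool_pos: [613.7, 113.9, 155.5]
tool_rot: [0.0, 0.949, 0.316, -0.0]
ft_force: [0.3, -0.2, -0.2]
opening: 0.999
finger_force: 0.0
time_s: 25.25
tool_pos: [613.2, 113.8, 254.8]
tool_rot: [-0.0, 0.949, 0.316, -0.001]
ft_force: [0.7, 0.4, -0.7]
opening: 0.998
finger_force: 0.0
top0 (np.int64(268), np.float64(173.1237377533615))
side0 (np.int64(103), np.float64(173.24128953443733))
top (np.int64(59), np.float64(162.90473821136584))
side (np.int64(107), np.float64(163.65358239795276))
[613.11591041 113.86513493 254.49386267] [-0.61930778  0.11267373  0.37459065] 1.0036930070634926
```

View pics/side_end.png

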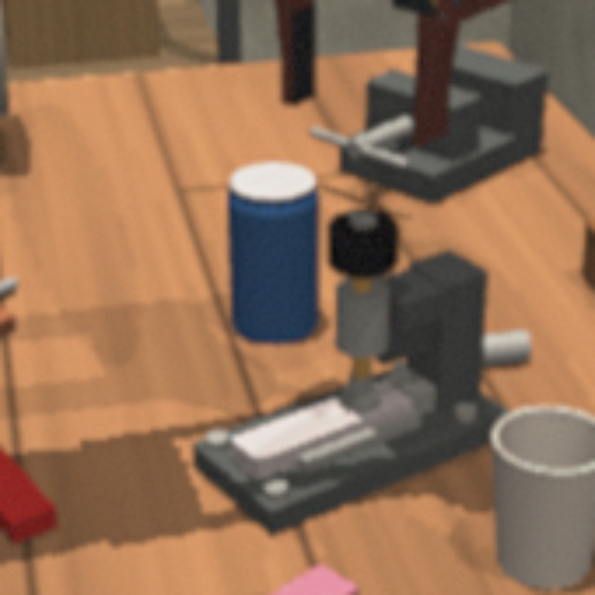

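The final crop shows the knob at (363,245), about 10 mm lower. The bar is on the base with its shoe end under the screw, the hand is clear, and the can and cup are standing.

```bash
python3 -c "from station import *;print(close_job())"
```

```text
the job is handed in; nothing more can be done
None
```

The job is handed in at about 25 s: the bar is home against the stop and clamped at roughly 32 N, estimated from about 0.27 rad of turn past contact, the hand is clear, and the can and cup were not touched; no verdict was returned.

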